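# Present the notched laser filter plate over a workpiece

## Task

Stand the steel sleeve upright on the bench midway between the round light and the vise and let go of it; then take the filter plate with the notched corner out of the rack and finish while still holding it, still and level from end to end, centred about 12 cm above the sleeve, with its label face turned up (sloping about 45 degrees or flatter) and its frosted end, the end with the notch, pointing to the round light. With the plate standing on edge and the notch at the top right, you are looking at its label face. Leave the un-notched plate, the jar and the brush where they are.

Things in the scene. Friction and masses are not known exactly. Their poses are not given: they have to be found in the camera images.
- lamp: round white inspection light, diameter 90 mm, 36 mm high, fixed to the bench. Origin: centre of its underside (z = 0). Its y axis points horizontally from the vise towards the light. It is always on the robot's left (+y) of the vise, the line between them within 0.2 rad of world y.
- vise: small steel vise, 110 mm (its x) by 90 mm (its y), 52 mm high, fixed to the bench. Origin at the centre of its underside, always 260 mm from the light's centre, along the light's -y axis.
- spot (a point): point on the bench top midway between the centres of the light and the vise (130 mm from each): where the sleeve goes.
- sleeve: steel workpiece, a solid turned sleeve standing upright, 52 mm high: foot flange diameter 44 mm up to z = 10 mm, above it a neck of diameter 28 mm with a small collar of diameter 32 mm from z = 40 to 42 mm. Origin: centre of its underside, z up. About 0.18 kg. Grip the neck from above.
- rack: black plate rack, 150 (x) by 140 (y) by 32 mm high, fixed to the bench at any yaw. Origin: centre of its underside. Two slots along its x at y = +45 and -45 mm, each 122 by 10 mm, 24 mm deep (floor 8 mm above the bench); one plate stands in each, either way round which.
- filter: notched green glass plate, 120 (x) by 8 (y) by 70 mm (z), 0.13 kg, standing in a slot, top edge 78 mm over the bench, 46 mm clear of the rack. Origin: middle of its lower long edge. 16 x 16 mm notch at the +x, +z corner; the +x end is the frosted end. Label face: the one facing its -y, bearing a 30 mm wide white frosted strip at the +x end. Grip across its thickness at mid top edge.
- filter_mid (a point): centre of the notched plate (35 mm above its lower edge).
- filter_frost (a point): point in the notched plate's frosted end, 55 mm from its centre along its +x.
- spare: the other plate: the same green glass, 120 by 8 by 70 mm, all four corners square, no frosted strip. It stands in the other slot; origin at the middle of its lower edge. Leave it.
- jar: small closed jar, diameter 48 mm, 65 mm high, a bystander. Origin at the centre of its underside.
- brush: hand brush lying on the bench, 170 mm long along its x, a bystander.
Mind the look-alikes: they are no part of the job. Leave any brown or orange look-alike of the filter alone. Several things have the shape of the rack; the one meant has the colours described above.

How it is judged:
By the outcome, as a careful person would: the job done as asked, in the order asked, and still so for the second after the job is handed in, while the arm keeps its last pose, push and grip.
It also fails if it takes over 53 s, if anything falls off the work surface, if the arm or the gripper's body presses on something with over 40 N, if the wrist force passes 120 N, or if a joint passes its speed limit or range.

## Robot

A 7-joint arm with a two-finger parallel gripper is mounted at the origin on the work surface. World frame = base frame: x ahead of the robot, y to its left, z up, the work surface at z = 0. Lengths are in m, angles in rad, forces in N, time in s.
With the tool pointing down it reaches from about 0.4 to 0.85 m from the base axis. Payload 6.9 kg.
Tool frame: the origin (TCP) lies midway between the tips of the shut fingers; the grasp point (between the pads) lies behind it (ctrl.pinch_z is the z of the grasp point in the tool frame, in m); z points along the fingers, y is the line along which they close (so a half turn about z gives the same grasp; the last joint's range is limited). The gripper opens to 85 mm and grips with 20 to 120 N. Pads are 22 mm wide; open, the fingers measure 114 mm over their backs; the gripper's body (76 mm by 85 mm) begins 54 mm behind the grasp point. The pads swing forward as they close: fully open they stand 13 mm farther back than shut.
Start: joints at [-1.127, 0.507, -0.238, 1.5, 0.126, 1.149, -0.155], TCP at [0.207, 0.59, 0.231] pointing down, gripper open.
Joint ranges: [-3.08, 3.08], [-0.24, 2.05], [-1.43, 1.35], [0, 2.5], [-1.52, 4.66], [0.17, 1.96], [-2.89, 2.89]. Speed limits (rad/s): [2.39, 2.39, 3.14, 3.14, 3.14, 3.14, 3.14].

## Interface

Orientations are given as a unit quaternion [w, x, y, z].
In Python, from station import ctrl, get_state, vision, ticket, models gives the robot as it stands. Calls block until the motion is done:
- ctrl.movep(position, orientation): joint-space move of the TCP to a pose.
- ctrl.movel(position, frame=None, max_speed=0.15): straight line of the TCP; frame=None keeps the orientation; max_speed is the mean speed in m/s.
- ctrl.set_joints(angles): joint-space move.
- ctrl.ungrasp() and ctrl.close_gripper(force=None): open the fingers fully, or close them until they stop; force is the grip in N (None keeps the last).
- ctrl.pause(seconds).
- ctrl.ik(position, orientation): joint angles nearest the present ones, or None.
- get_state(): the state.
- vision.grab_frame(name): name is "scene" or "side" or "wrist"; returns (picture, depth): 384x512x3 uint8, blue, green, red; 384x512 float32, m along the optical axis (not along the pixel's ray), 0 where there is no reading.
- vision.camera_info(name): a dict with "mtx" (3x3 intrinsics, pixels), "dist_coeffs" ([k1, k2, p1, p2, k3] as OpenCV has them; the pictures are not rectified), "R" (3x3) and "t" (3): a world point X has camera coordinates R X + t; the wrist camera has in their place "hand_eye" (4x4, takes a point from camera to tool coordinates, whose origin is the TCP and whose axes are the flange's). Camera axes: x right, y down, z forward; pixel columns grow to the right and rows downward; lengths in m; the calibration is good to about 2 mm. A picture is of the moment at which its call begins: read the wrist's pose just before it. camera_info takes no time and is no camera call.
A pose or a line that the arm cannot do raises ctrl.Unreachable and nothing moves.
- ticket.close_job(): hands the job in; it is judged then, once.
Trained networks look in the newest picture that a camera, given by its name, has taken for a name from the list of things; names that differ only in an ending like _2 or _b are one class to them, and where a whole thing is asked for, a point or a joint stands for the part that bears it (a point fixed in the world has none). Each returns a list of dicts, best first, with "p" (0 to 1); they miss things now and then, are a little off and sometimes report something else, mostly with a low value. They report only what shows in the picture. A call takes as long as a camera call. They do not tell look-alikes from the thing itself.
- models.recognise(camera, target): "point" ([column, row] in pixels, amid what is visible of it).
- models.masks_of(camera, target): "mask" (384x512 bool, what is visible of it) and "point" ([column, row] in pixels, amid what is visible of it).
The state is a dict: "time": time; "qpos": joint angles; "qd": joint speeds; "tau": joint torques, N m; "tcp_pos": TCP position; "eef_rot": TCP orientation; "contact_force": force on the tool from outside, world axes, zero at the start; "wrist_torque": the same for the moment, N m; "width": finger opening in m; "gripper_force": force on a finger pad.
Only numpy, scipy, OpenCV 4.12 (cv2) and the standard library are available. Lean on these libraries where they do the work, as an engineer would, in place of code of your own. Each camera call takes 0.05 s, during which the arm holds its last target. There are 200 camera calls.

## Working session

There is one attempt and no reset: what is moved stays moved. The work goes in short steps, each a Python script; the robot and the scene stay as the last script left them, time stands still between calls to the robot, and variables do not carry over. Pictures are saved under pics/ and viewed, at most 10 in all, crops included, and the job is handed in when it is done.

```bash
mkdir -p pics; ls
cat > h.py <<'E'
import numpy as np, cv2
from scipy.spatial.transform import Rotation as Rn
from station import ctrl,get_state,vision,ticket,models
def q2R(q): return Rn.from_quat([q[1],q[2],q[3],q[0]]).as_matrix()
def R2q(R):
    q=Rn.from_matrix(R).as_quat(); return [float(v) for v in (q[3],q[0],q[1],q[2])]
def cloud(name):
    s=get_state(); img,d=vision.grab_frame(name); ci=vision.camera_info(name)
    h,w=d.shape; u,v=np.meshgrid(np.arange(w),np.arange(h))
    p=cv2.undistortPoints(np.stack([u,v],-1).reshape(-1,1,2).astype(np.float64),np.array(ci["mtx"]),np.array(ci["dist_coeffs"])).reshape(h,w,2)
    C=np.dstack([p[...,0]*d,p[...,1]*d,d])
    if "R" in ci: X=(C-np.array(ci["t"]))@np.array(ci["R"])
    else:
        H=np.array(ci["hand_eye"]); T=C@H[:3,:3].T+H[:3,3]
        X=T@q2R(s["eef_rot"]).T+np.array(s["tcp_pos"])
    X[d<=0]=np.nan
    return img,X
E
python3 - <<'E'
from h import *
print(get_state()["time"],get_state()["eef_rot"],ctrl.pinch_z)
ims=[]
for c in("scene","side"):
    img,X=cloud(c); ims.append(img); np.save(f"X_{c}.npy",X)
    cv2.imwrite(f"pics/{c}.png",cv2.resize(img,(800,600)))
    for n in("lamp","vise","sleeve","rack","filter","spare","jar","brush"):
        for m in models.masks_of(c,n)[:4]:
            P=X[m["mask"]];P=P[~np.isnan(P[:,0])]
            if len(P)==0: continue
            print(c,n,round(m["p"],2),np.round(m["point"]),m["mask"].sum(),np.median(P,0).round(3),P.min(0).round(3),P.max(0).round(3))
E
```

```text
pics
0.0 [-1.44575392e-04  1.68059237e-01  9.85776478e-01 -8.98643072e-04] -0.0187
scene lamp 0.86 [246. 198.] 488 [ 0.599 -0.     0.033] [ 0.538 -0.045 -0.003] [0.629 0.042 0.04 ]
scene vise 0.78 [175. 197.] 771 [ 0.613 -0.256  0.043] [ 0.497 -0.328 -0.004] [ 0.644 -0.216  0.057]
scene sleeve 0.5 [242. 172.] 134 [ 0.445 -0.018  0.018] [ 0.4   -0.042 -0.005] [0.459 0.003 0.056]
scene rack 0.84 [385. 198.] 1343 [0.542 0.504 0.03 ] [ 0.442  0.423 -0.002] [0.616 0.585 0.038]
scene rack 0.68 [326. 200.] 1268 [0.579 0.282 0.031] [ 0.432  0.195 -0.004] [0.651 0.372 0.08 ]
scene filter 0.93 [338. 161.] 353 [0.369 0.345 0.038] [ 0.323  0.303 -0.002] [0.418 0.39  0.073]
scene filter 0.65 [297. 158.] 378 [0.375 0.171 0.038] [ 0.319  0.118 -0.004] [0.406 0.226 0.075]
scene filter 0.47 [311. 188.] 133 [0.558 0.236 0.062] [0.485 0.216 0.027] [0.6   0.264 0.084]
scene spare 0.47 [338. 195.] 89 [0.588 0.321 0.076] [0.518 0.304 0.034] [0.628 0.348 0.083]
scene spare 0.46 [258. 244.] 295 [0.813 0.054 0.053] [ 0.729  0.028 -0.005] [0.827 0.076 0.069]
scene jar 0.63 [255. 246.] 277 [0.815 0.055 0.052] 
[... 1065 characters left out ...]
319  0.297 -0.004] [0.411 0.457 0.074]
side filter 0.81 [191. 169.] 237 [0.371 0.162 0.049] [0.339 0.114 0.005] [0.4   0.221 0.073]
side filter 0.65 [241. 150.] 404 [0.537 0.237 0.057] [0.482 0.213 0.029] [0.593 0.276 0.081]
side spare 0.57 [254. 132.] 390 [0.569 0.32  0.059] [0.51  0.299 0.029] [0.625 0.345 0.082]
side jar 0.72 [328. 194.] 332 [0.795 0.038 0.044] [ 0.775  0.027 -0.001] [0.826 0.085 0.069]
side jar 0.64 [208. 216.] 190 [ 0.435 -0.03   0.029] [ 0.416 -0.042  0.003] [ 0.452 -0.007  0.056]
side jar 0.36 [241. 152.] 440 [0.536 0.237 0.057] [0.475 0.213 0.001] [0.593 0.334 0.081]
side brush 0.97 [252. 359.] 1152 [ 0.547 -0.437  0.019] [ 0.445 -0.458 -0.002] [ 0.614 -0.402  0.026]
```

Run:
```python
import cv2,numpy as np
a=cv2.imread("pics/scene.png");b=cv2.imread("pics/side.png")
A=cv2.resize(a[200:420,400:680],(800,600));B=cv2.resize(b[120:380,260:460],(600,600))
cv2.imwrite("pics/c1.png",np.hstack([cv2.resize(A,(440,345)),cv2.resize(b[120:380,260:460],(265,345))]))
```

```text
(no output)
```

View pics/scene.png

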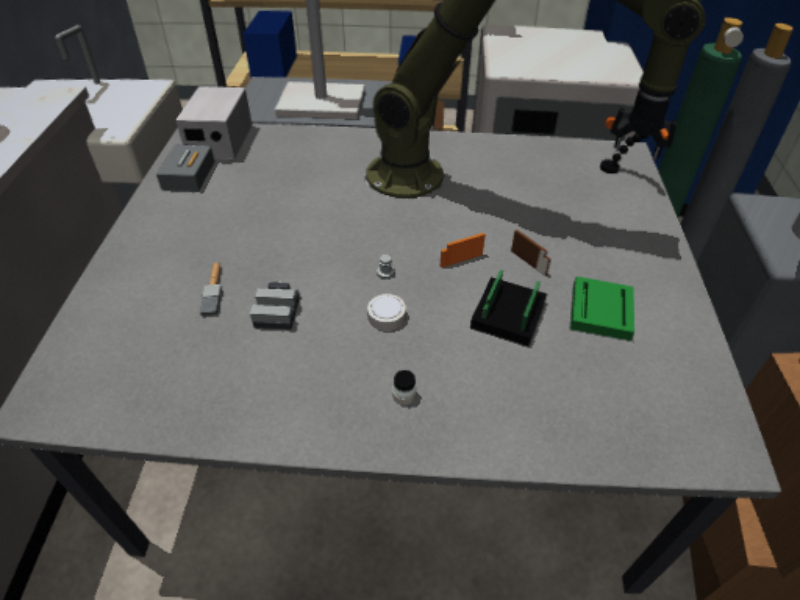

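View pics/side.png

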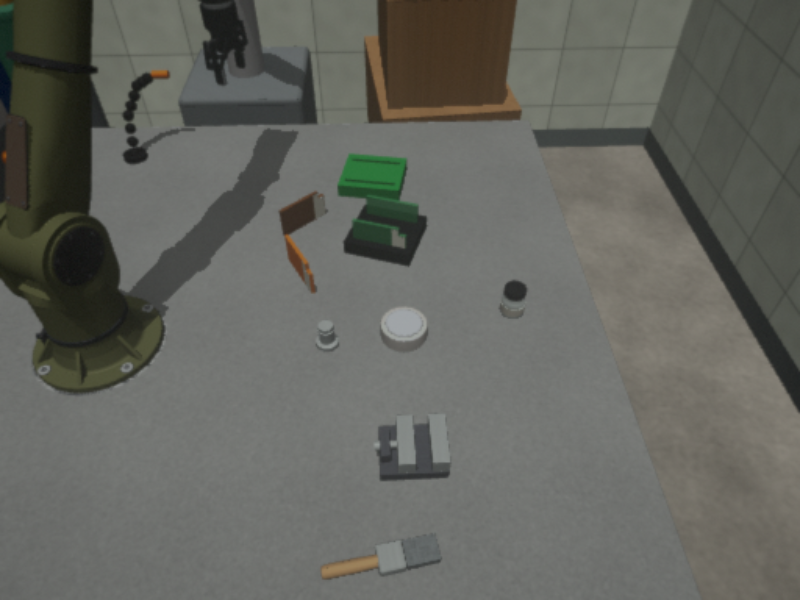

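View pics/c1.png

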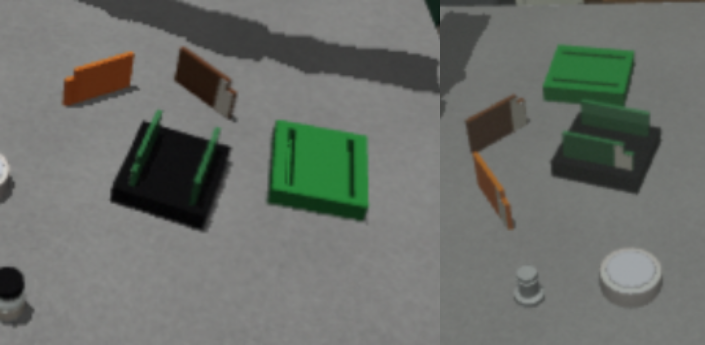

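The filter is in the black rack's slot nearer the light (scene ~(495,295), side ~(380,233) of 800x600). Its white strip and notch are at the right end in the side view, so the label face points to −y and the frosted end to +x. The orange and brown plates and the green rack are look-alikes. The sleeve is at side (326,335), the light at (404,327) and the vise at (413,447).

```bash
cat >> h.py <<'E'
def sel(X,c,r,z0,z1):
    m=(np.hypot(X[...,0]-c[0],X[...,1]-c[1])<r)&(X[...,2]>z0)&(X[...,2]<z1); return X[m]
def rect(P): 
    (c,s,a)=cv2.minAreaRect(P[:,:2].astype(np.float32)*1000); return np.round(c,1),np.round(s,1),round(a,1)
def circ(P): 
    c,r=cv2.minEnclosingCircle(P[:,:2].astype(np.float32)*1000); return np.round(c,1),round(r,1),len(P)
def report(X):
    for n,c,r,z0,z1 in(("lamp",(.582,-.003),.065,.025,.046),("sleeve",(.437,-.022),.04,.045,.062),("vise",(.583,-.262),.09,.04,.065)):
        P=sel(X,c,r,z0,z1)
        if len(P)<8: continue
        print(n,circ(P),rect(P),"z",np.percentile(P[:,2],[5,50,95]).round(4))
    for n,c in(("filt",(.54,.236)),("spare",(.57,.322))):
        P=sel(X,c,.08,.045,.09);P=P[abs(P[:,1]-c[1])<.035]
        if len(P)>8: print(n,rect(P),len(P),"mean",P.mean(0).round(4),"zmax",np.percentile(P[:,2],98).round(4))
    P=sel(X,(.557,.28),.13,.026,.038)
    P=P[(P[:,1]>.18)&(P[:,0]>.44)]
    if len(P)>8: print("rack",rect(P),len(P))
def down(yaw): # tool z down, tool y at angle yaw in the plane
    y=np.array([np.cos(yaw),np.sin(yaw),0]);z=np.array([0,0,-1.]);return np.c_[np.cross(y,z),y,z]
E
python3 - <<'E'
from h import *
for c in("scene","side"): print(c);report(np.load(f"X_{c}.npy"))
# IK checks
R0=down(0)
for n,p in(("viewS",(.45,-.1,.40)),("sl",(.437,-.022,.01)),("spot",(.585,-.133,.01)),("filt",(.54,.237,.05))):
    for yaw in(0,np.pi/2,-np.pi/2,np.pi):
        q=ctrl.ik(p,R2q(down(yaw)));print(n,round(yaw,2),None if q is None else np.round(q,2))
for sl in(0,20,30,40):
    a=np.radians(sl);z=np.array([np.cos(a),0,-np.sin(a)])
    for s in(1,-1):
        y=s*np.array([np.sin(a),0,np.cos(a)]);R=np.c_[np.cross(y,z),y,z]
        p=np.array([.585,-.133,.172])-z*.003
        q=ctrl.ik(p,R2q(R));print("end",sl,s,None if q is None else np.round(q,2))
E
```

```text
scene
lamp (array([5.835e+02, 4.000e-01]), 46.9, 391) (array([583.3,  -1.9]), array([90.2, 86.5]), 6.2) z [0.0286 0.0344 0.0385]
sleeve (array([438.1, -19.2]), 15.7, 39) (array([436.1, -18.7]), array([27.6, 25.8]), 37.6) z [0.0471 0.0517 0.0548]
vise (array([ 590.1, -262.9]), 66.0, 438) (array([ 584.2, -260.8]), array([ 88.5, 119.9]), 89.8) z [0.0417 0.0508 0.0549]
filt (array([541.2, 239.8]), array([  9. , 121.1]), 70.5) 105 mean [0.5469 0.2391 0.0683] zmax 0.0812
spare (array([570.8, 325.8]), array([  8.2, 120.1]), 70.2) 90 mean [0.5806 0.3229 0.0718] zmax 0.082
rack (array([553.5, 283.3]), array([141.9, 157.3]), 70.5) 1020
side
lamp (array([580.3,  -3.2]), 46.2, 573) (array([580.7,  -4.4]), array([89.8, 87.4]), 40.3) z [0.0291 0.0353 0.0384]
sleeve (array([433.9, -23.2]), 16.5, 70) (array([434.3, -21.4]), array([28. , 29.2]), 34.4) z [0.0469 0.0519 0.0551]
vise (array([ 589.3, -262.5]), 65.5, 931) (array([ 581.6, -263.3]), array([114.7,  91.9]), 0.9) z [0.0437 0.052  0.0546]
filt (array([537.9, 238.7]), array([ 16.5, 119.7]), 69.2) 311 mean [0.535  0.2373 0.064 ] zmax 0.0803
spare
[... 503 characters left out ...]
.21  2.24 -0.35  0.35 -1.22]
sl 3.14 [ 0.31  0.6  -0.47  2.23  0.65  0.44  2.46]
spot 0 [ 0.07  0.72  0.18  1.81 -0.2   0.62  0.37]
spot 1.57 [ 0.26  0.72 -0.13  1.81  0.15  0.63  1.62]
spot -1.57 [-0.1   0.77  0.47  1.81 -0.52  0.68 -0.91]
spot 3.14 [ 0.51  0.77 -0.54  1.81  0.57  0.73  2.8 ]
filt 0 [-0.51  0.65  0.1   1.81 -0.09  0.68 -0.37]
filt 1.57 [-0.3   0.65 -0.24  1.81  0.23  0.71  0.9 ]
filt -1.57 [-0.71  0.69  0.41  1.82 -0.39  0.72 -1.65]
filt 3.14 [-0.08  0.71 -0.62  1.81  0.55  0.8   2.16]
end 0 1 None
end 0 -1 None
end 20 1 None
end 20 -1 None
end 30 1 None
end 30 -1 None
end 40 1 [ 1.12  0.67 -1.22  2.45  2.46  0.67 -2.09]
end 40 -1 [ 0.54  0.42 -0.28  2.46  3.4   0.57  0.05]
```

Run:
```python
from h import *
q=R2q(down(0)); s=np.array([.435,-.0205])
ctrl.movep([.45,-.06,.30],q); print(get_state()["time"],get_state()["tcp_pos"])
img,X=cloud("wrist"); cv2.imwrite("pics/w1.png",img); report(X)
ctrl.movep([*s,.16],q); print(get_state()["time"],get_state()["tcp_pos"])
img,X=cloud("wrist"); cv2.imwrite("pics/w2.png",img); report(X)
```

```text
3.375 [ 0.45031788 -0.05894451  0.29978621]
lamp (array([ 5.807e+02, -2.000e-01]), 44.7, 4674) (array([580.7,   0. ]), array([88.6, 87.6]), 57.9) z [0.0323 0.0351 0.037 ]
sleeve (array([434.9, -15.9]), 14.3, 494) (array([434.8, -16.3]), array([27.5, 27. ]), 62.4) z [0.0505 0.0519 0.0532]
vise (array([ 584.4, -248. ]), 62.9, 1699) (array([ 574. , -244.6]), array([115.5,  81.2]), 59.8) z [0.0417 0.0514 0.0531]
4.0583 [ 0.43591458 -0.02060663  0.16066178]
lamp (array([580.5,   0. ]), 45.1, 9368) (array([580.1,  -0. ]), array([88.8, 88.7]), 21.0) z [0.0321 0.0352 0.0367]
sleeve (array([434.9, -16.3]), 14.1, 1026) (array([434.6, -16.2]), array([27.1, 27.2]), 42.5) z [0.0499 0.0519 0.0531]
```

Run:
```python
from h import *
def st(n):
    s=get_state();print(n,round(s["time"],2),s["tcp_pos"].round(4) if hasattr(s["tcp_pos"],"round") else s["tcp_pos"],round(s["width"],4),np.round(s["contact_force"],1),np.round(s["gripper_force"],1))
q=R2q(down(0)); s=np.array([.435,-.0175])
ctrl.movel([*s,.0105]); st("down")
ctrl.close_gripper(50); st("closed")
ctrl.movel([*s,.07]); st("up")
img,X=cloud("side"); cv2.imwrite("pics/s2.png",img[160:300,150:350])
ctrl.movep([.581,-.131,.075],q); st("over")
_,X=cloud("wrist"); report(X)
```

```text
down 5.26 [ 0.4356 -0.0176  0.0111] 0.0855 [ 0.3 -0.6  0.3] 0.0
closed 5.85 [ 0.4349 -0.0174  0.0111] 0.0286 [-1.8 -0.2  9.9] 48.7
up 6.4 [ 0.4349 -0.0173  0.0697] 0.0285 [-0.  -0.6 -1.2] 49.6
over 7.22 [ 0.5798 -0.1305  0.0735] 0.0285 [-0.4  0.3 -1.5] 49.6
lamp (array([581. , -13.4]), 42.7, 8859) (array([581., -29.]), array([31.5, 85.4]), 89.9) z [0.0324 0.0348 0.0365]
vise (array([ 572.1, -217.1]), 14.0, 546) (array([ 572.1, -215.7]), array([28.1,  3.9]), 0.1) z [0.0406 0.0452 0.0505]
```

Run:
```python
from h import *
def st(n):
    s=get_state();print(n,round(s["time"],2),np.round(s["tcp_pos"],4),round(s["width"],4),np.round(s["contact_force"],1),np.round(s["gripper_force"],1))
ctrl.movel([.581,-.1305,.020],max_speed=.1); st("a")
ctrl.movel([.581,-.1305,.0115],max_speed=.03); st("b")
ctrl.pause(.2); st("c")
if get_state()["contact_force"][2]<2: ctrl.movel([.581,-.1305,.0105],max_speed=.02); st("d")
ctrl.ungrasp(); st("open")
ctrl.movel([.581,-.1305,.16]); st("up")
img,X=cloud("wrist"); 
P=sel(X,(.581,-.1305),.03,.045,.062);print("sleeve",circ(P),np.median(P[:,2]))
F=sel(X,(.581,-.1305),.03,.004,.014);print("flange",circ(F)); report(X)
img2,_=cloud("side")
cv2.imwrite("pics/p1.png",np.hstack([img,cv2.resize(img2[180:324,180:288],(288,384))]))
# approach to filter
yaw=np.radians(70.5)
for sl in(30,35,38,40,43):
    a=np.radians(sl);z=np.array([np.cos(a),0,-np.sin(a)]);y=-np.array([np.sin(a),0,np.cos(a)]);R=np.c_[np.cross(y,z),y,z]
    for h in(.172,.22,.28):
        p=np.array([.581,-.1305,h])-z*.0013; q=ctrl.ik(p,R2q(R));print(sl,h,None if q is None else np.round(q,2))
```

```text
a 7.97 [ 0.5812 -0.1305  0.0203] 0.0285 [ 0.8  0.1 -0.7] 49.6
b 8.4 [ 0.5809 -0.1305  0.0114] 0.0286 [-0.8 -0.4 -1.2] 49.6
c 8.6 [ 0.5809 -0.1305  0.0115] 0.0285 [ 0.2 -0.  -1.6] 49.6
d 8.85 [ 0.5811 -0.1305  0.0112] 0.0286 [-1.8  0.6  5.3] 50.8
open 9.44 [ 0.581  -0.1305  0.0104] 0.0854 [ 0.4 -0.5 -0.1] 0.0
up 10.59 [ 0.5805 -0.1303  0.1591] 0.0855 [ 0.5  0.5 -0. ] 0.0
sleeve (array([ 581.7, -129.5]), 14.2, 1036) 0.05194308632820867
flange (array([ 581.6, -129.2]), 21.8, 732)
lamp (array([581. ,  -2.4]), 44.7, 7345) (array([581. , -20.3]), array([89.2, 49.1]), 0.1) z [0.0327 0.0352 0.0367]
vise (array([ 589.2, -259.6]), 66.7, 6450) (array([ 581.6, -258.1]), array([ 90.6, 117.8]), 88.8) z [0.0425 0.0518 0.053 ]
30 0.172 None
30 0.22 None
30 0.28 [ 1.26  0.42 -1.22  2.46  2.87  0.55  0.61]
35 0.172 None
35 0.22 [ 1.17  0.57 -1.22  2.47  2.63  0.63  0.87]
35 0.28 [ 1.28  0.36 -1.22  2.38  2.76  0.36  0.68]
38 0.172 [ 1.11  0.69 -1.22  2.49  2.53  0.74  1.  ]
38 0.22 [ 1.18  0.53 -1.22  2.43  2.53  0.53  0.94]
38 0.28 [ 1.28  0.34 -1.22  2.34  2.62  0.27  0.81]
40 0.172 [ 1.11  0.67 -1.22  2.46  2.47  0.68  1.04]
40 0.22 [ 1.18  0.51 -1.22  2.4   2.44  0.47  1.02]
40 0.28 [ 1.28  0.33 -1.21  2.31  2.44  0.21  0.98]
43 0.172 [ 1.11  0.64 -1.22  2.41  2.35  0.6   1.14]
43 0.22 [ 1.18  0.49 -1.22  2.35  2.26  0.4   1.18]
43 0.28 [ 0.53  0.16 -0.24  2.26  4.33  0.2  -0.95]
```

View pics/p1.png

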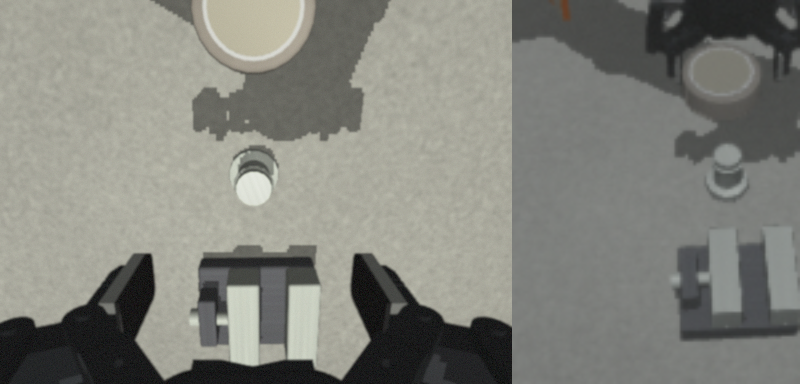

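The sleeve stands upright between the light (wrist view top, ~(253,10)) and the vise (~(265,310)), measured 129 mm and 129 mm from them. Next, the filter.

Run:
```python
from h import *
yaw=np.radians(70.5)
ctrl.movep([.53,.225,.20],R2q(down(yaw))); print(get_state()["time"],get_state()["qpos"])
img,X=cloud("wrist"); cv2.imwrite("pics/w3.png",img); report(X)
P=sel(X,(.54,.238),.08,.07,.09);P=P[abs(P[:,1]-.238)<.035];print("top",rect(P),len(P))
```

```text
12.05 [-0.42499497  0.45254963 -0.02377565  1.68338299  0.01388842  1.00635772
  0.7726092 ]
lamp (array([ 5.814e+02, -2.000e-01]), 46.5, 4327) (array([573.3,  -4.7]), array([72.3, 91.9]), 29.7) z [0.0301 0.0353 0.0367]
filt (array([538.1, 242. ]), array([  8.6, 119.9]), 70.6) 1649 mean [0.5307 0.2442 0.0745] zmax 0.0793
spare (array([568.6, 326.6]), array([  9.5, 120.3]), 70.6) 3306 mean [0.563  0.3262 0.0691] zmax 0.0792
rack (array([553.8, 284.7]), array([140.4, 150.7]), 70.5) 17767
top (array([530.8, 244.6]), array([  8.6, 104.3]), 70.6) 1351
```

View pics/w3.png

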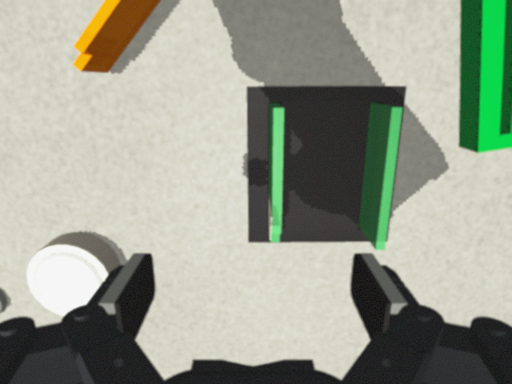

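The wrist view shows the notched plate in the left slot (~(277,175)), with its notch at the near (+x) end (~(275,235)). The spare is at (385,175). Grasping now.

Run:
```python
from h import *
def st(n):
    s=get_state();print(n,round(s["time"],2),np.round(s["tcp_pos"],4),round(s["width"],4),np.round(s["contact_force"],1),np.round(s["gripper_force"],1))
q=R2q(down(np.radians(70.55)))
ctrl.movep([.5383,.2417,.11],q); st("above")
ctrl.movel([.5383,.2417,.045],max_speed=.1); st("down")
ctrl.close_gripper(60); st("closed")
ctrl.movel([.5383,.2417,.13],max_speed=.08); st("out")
ctrl.movel([.5383,.2417,.27]); st("up")
print(np.round(get_state()["qpos"],2))
img2,X=cloud("side"); img,_=cloud("scene")
cv2.imwrite("pics/g1.png",np.hstack([cv2.resize(img[110:230,250:410],(400,300)),cv2.resize(img2[60:180,170:330],(400,300))]))
a=np.radians(40);z=np.array([np.cos(a),0,-np.sin(a)]);y=-np.array([np.sin(a),0,np.cos(a)]);R=np.c_[np.cross(y,z),y,z]
for p in([.55,-.1305,.30],[.5,-.05,.35],[.55,.1,.3],[.55,-.1305,.25],[.581,-.1305,.24]):
    k=ctrl.ik(p,R2q(R)); print(p,None if k is None else np.round(k,2))
# mid-slope steps at yawed heading
for f in(0,.2,.4,.6,.8,1):
    t=np.radians(90-50*f); h=np.radians(-19.45*(1-f)); hd=np.array([np.cos(h),np.sin(h),0])
```

```text
above 12.56 [0.5385 0.2405 0.1099] 0.0853 [ 0.3 -0.7  0.9] 0.0
down 13.36 [0.5389 0.2419 0.0458] 0.0857 [-0.8  0.2  0. ] 0.0
closed 14.05 [0.5384 0.2418 0.0452] 0.0075 [-0.8 -0.2  2.3] 58.7
out 15.27 [0.538  0.2415 0.1294] 0.0071 [ 1.3  0.3 -0.9] 58.5
up 16.35 [0.5378 0.2415 0.269 ] 0.0071 [ 0.   0.3 -1.8] 58.4
[-0.45  0.42 -0.03  1.54  0.01  1.19  0.76]
[0.55, -0.1305, 0.3] [ 1.11  0.13 -0.83  2.33  4.07  0.19 -0.66]
[0.5, -0.05, 0.35] [ 1.14 -0.17 -0.84  2.35 -1.49  0.32 -1.55]
[0.55, 0.1, 0.3] [-0.43  0.07 -0.01  2.36  1.9   0.35  0.94]
[0.55, -0.1305, 0.25] [ 1.29  0.36 -1.22  2.41  2.65  0.32  0.79]
[0.581, -0.1305, 0.24] [ 1.23  0.48 -1.28  2.37  2.35  0.42  1.1 ]
```

View pics/g1.png

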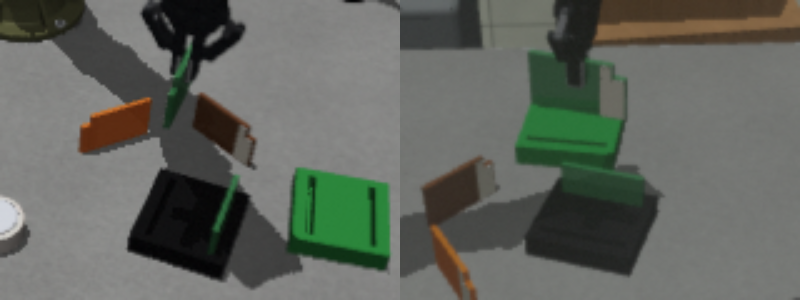

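The plate is in hand, its strip and notch at the right in the side view; the spare is still in its slot. Turning the plate over needs a big wrist swing, so I'll fit the forward kinematics to IK samples to check the path first.

```bash
cat > fk.py <<'E'
from h import *
import itertools
def samples():
    S=[]; rng=np.random.default_rng(0)
    s=get_state(); S.append((np.array(s["qpos"]),np.array(s["tcp_pos"]),q2R(s["eef_rot"])))
    while len(S)<40:
        p=rng.uniform([.4,-.3,.1],[.65,.3,.4]); R=down(rng.uniform(-1,2))@Rn.from_rotvec(rng.normal(0,.4,3)).as_matrix()
        k=ctrl.ik(p,R2q(R))
        if k is not None: S.append((np.array(k),p,R))
    return S
ax="zyzyzyz"
def mats(q,sg,b):
    M=[np.eye(3)@Rn.from_euler("z",b).as_matrix()]
    for a,s,x in zip(ax,sg,q): M.append(M[-1]@Rn.from_euler(a,s*x).as_matrix())
    return M
def fit():
    S=samples(); best=None
    for sg in itertools.product((1,-1),repeat=7):
        for b in(0,np.pi/2,np.pi,-np.pi/2):
            T=[mats(q,sg,b)[-1].T@R for q,_,R in S[:6]]
            e=max(np.abs(t-T[0]).max() for t in T)
            if best is None or e<best[0]: best=(e,sg,b,T[0])
    e,sg,b,E=best
    A=np.vstack([np.hstack(mats(q,sg,b)) for q,_,_ in S]); y=np.hstack([p for _,p,_ in S])
    l=np.linalg.lstsq(A,y,rcond=None)[0]
    print("fit",e,np.abs(A@l-y).max())
    return lambda q:(np.hstack(mats(q,sg,b))@l, mats(q,sg,b)[-1]@E)
E
python3 - <<'E'
from fk import *
from scipy.optimize import least_squares
FK=fit(); q0=np.array(get_state()["qpos"])
lo=np.array([-3.08,-.24,-1.43,0,-1.52,.17,-2.89])+.03;hi=np.array([3.08,2.05,1.35,2.5,4.66,1.96,2.89])-.03
a=np.radians(40);z=np.array([np.cos(a),0,-np.sin(a)]);y=-np.array([np.sin(a),0,np.cos(a)]);R=np.c_[np.cross(y,z),y,z]
pf=np.array([.5815,-.1295,.172])-z*(.035-.014-.0187)
print(pf)
def solve(p,seed):
    f=lambda q:np.r_[(FK(q)[0]-p)*5,(FK(q)[1]-R).ravel(),.002*(q-seed)]
    r=least_squares(f,np.clip(seed,lo,hi),bounds=(lo,hi));return r.x,np.abs(FK(r.x)[0]-p).max()
seed=np.array([.54,.42,-.28,2.46,3.4,.57,.05])
qf,e1=solve(pf,seed); qv,e2=solve(pf+[0,0,.07],qf)
print(qf.round(3),e1,qv.round(3),e2)
np.save("q.npy",np.array([qf,qv]))
for f in np.linspace(0,1,11):
    p,Rr=FK(q0+(qv-q0)*f);
    x=[p+Rr@np.array([sx*.06,0,zz]) for sx in(1,-1) for zz in(-.033,.04)]
    body=p-Rr[:,2]*.25
    print(round(f,1),p.round(3),"toolz",Rr[:,2].round(2),"platemin z",min(v[2] for v in x).round(3),"hand",body.round(2))
E
```

```text
fit 1.1724036238294434e-14 3.29383742503353e-11
[ 0.5797381  -0.1295      0.17347841]
[ 0.531  0.418 -0.278  2.466  3.391  0.581  0.055] 1.3577517110618942e-08 [ 0.675  0.257 -0.431  2.37   3.537  0.331 -0.128] 5.604816190329931e-07
0.0 [0.538 0.242 0.269] toolz [-0. -0. -1.] platemin z 0.229 hand [0.54 0.24 0.52]
0.1 [0.594 0.097 0.265] toolz [ 0.15 -0.25 -0.96] platemin z 0.213 hand [0.56 0.16 0.5 ]
0.2 [ 0.64  -0.026  0.288] toolz [ 0.3  -0.45 -0.84] platemin z 0.23 hand [0.57 0.09 0.5 ]
0.3 [ 0.679 -0.119  0.325] toolz [ 0.44 -0.58 -0.69] platemin z 0.265 hand [0.57 0.03 0.5 ]
0.4 [ 0.709 -0.178  0.362] toolz [ 0.58 -0.62 -0.54] platemin z 0.306 hand [ 0.56 -0.02  0.5 ]
0.5 [ 0.73  -0.205  0.388] toolz [ 0.7  -0.58 -0.42] platemin z 0.338 hand [ 0.55 -0.06  0.49]
0.6 [ 0.738 -0.206  0.396] toolz [ 0.8  -0.48 -0.36] platemin z 0.353 hand [ 0.54 -0.09  0.48]
0.7 [ 0.729 -0.191  0.381] toolz [ 0.87 -0.35 -0.36] platemin z 0.345 hand [ 0.51 -0.1   0.47]
0.8 [ 0.699 -0.167  0.346] toolz [ 0.88 -0.21 -0.42] platemin z 0.315 hand [ 0.48 -0.12  0.45]
0.9 [ 0.649 -0.145  0.298] toolz [ 0.85 -0.09 -0.52] platemin z 0.27 hand [ 0.44 -0.12  0.43]
1.0 [ 0.58  -0.129  0.243] toolz [ 0.77 -0.   -0.64] platemin z 0.218 hand [ 0.39 -0.13  0.4 ]
```

The path is clear: the plate stays at 0.21 m or higher throughout.

Run:
```python
from h import *
def st(n):
    s=get_state();print(n,round(s["time"],2),np.round(s["tcp_pos"],4),round(s["width"],4),np.round(s["contact_force"],1),np.round(s["gripper_force"],1))
qf,qv=np.load("q.npy")
ctrl.set_joints(list(qv)); st("via")
ctrl.set_joints(list(qf)); ctrl.pause(.5); st("end"); print(q2R(get_state()["eef_rot"]).round(3))
ims=[]
for c in("side","scene"):
    img,X=cloud(c); ims.append(img)
    m=(img[...,1]>img[...,0]*1.2)&(img[...,1]>img[...,2]*1.2)&(np.linalg.norm(X-np.array([.5815,-.1295,.172]),axis=-1)<.09)&(X[...,2]>.12)
    P=X[m]
    if len(P)>10:
        c0=P.mean(0);u,s_,v=np.linalg.svd(P-c0);print(c,len(P),c0.round(4),"axis",v[0].round(3),"n",v[2].round(3),"min",P.min(0).round(3),"max",P.max(0).round(3))
    P=sel(X,(.5815,-.1295),.04,.045,.062);P.size and print("sleeve",circ(P))
cv2.imwrite("pics/e1.png",np.hstack([cv2.resize(ims[0][150:330,180:340],(356,400)),cv2.resize(ims[1][110:230,150:282],(440,400))]))
```

```text
via 19.41 [ 0.5801 -0.1294  0.2438] 0.0071 [ 0.   0.4 -1.4] 58.4
end 20.29 [ 0.5798 -0.1298  0.1742] 0.0074 [-0.2 -0.1 -1.8] 58.5
[[-0.    -0.642  0.767]
 [-1.    -0.    -0.001]
 [ 0.    -0.767 -0.642]]
side 529 [ 0.5835 -0.1591  0.1759] axis [ 0.373  0.883 -0.285] n [ 0.633 -0.017  0.774] min [ 0.553 -0.193  0.153] max [ 0.61  -0.072  0.201]
sleeve (array([ 579.2, -131.6]), 15.4, 83)
scene 481 [ 0.5867 -0.1481  0.1742] axis [ 0.124  0.987 -0.099] n [-0.639  0.003 -0.769] min [ 0.556 -0.191  0.149] max [ 0.614 -0.092  0.2  ]
sleeve (array([ 584.6, -130.2]), 16.1, 44)
```

View pics/e1.png

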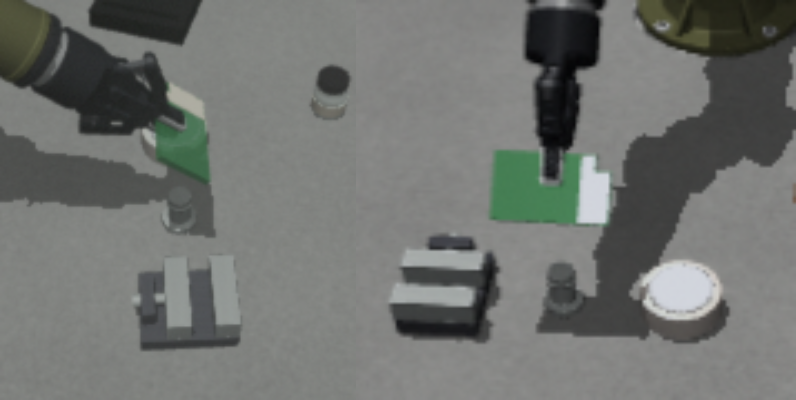

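The strip and notch point to the light, the label face is up at a 40° slope, and the plate's long axis is level and centred over the upright sleeve.

```bash
python3 -c "
from station import ticket
print(ticket.close_job())"
```

```text
the job is handed in; nothing more can be done
None
```

The job is handed in: the sleeve stands upright midway between the light and the vise, and the notched plate is held level about 12 cm above the sleeve's top, label face up at a 40° slope, frosted end towards the light; the arm took about 20 of the 53 s.

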